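# Shut and latch the toner box

### The job

Shut the sloping lid of the steel toner box on the printer cart, then swing the latch handle round, up over its cam, until it drops into the low notch and holds the lid down. Do not force the lid or the handle (it comes to a stop at the notch), leave the handle free, and leave the other things on the cart where they are.

Things in the scene. Friction and masses are not known exactly. Their poses are not given: they have to be found in the camera images.
- box: Fixed grey steel toner box, 240 deep (x) x 274 wide (y) mm, 30 high at the front, 174 at the back. Origin: centre of its underside; x points from its low front to its high back, y to its left seen from the front, z up. Its top is one plane rising towards +x at 35 degrees ('the slope'): first a bare 92 mm apron with the latch, then the lid, both full width.
- rail (a point): Middle of the crossbar of the box's carrying rail, a fixed steel tube 18 mm thick and 296 long, parallel to the box's y, above the latch (box frame -51, 0, 290 mm). From its ends tubes run level to box x = +105, then down. It blocks a tool coming straight down on the handle's final place; one leaning back 30 to 40 degrees from vertical, coming from the low front, passes in front of it.
- pivot (a point): Where the latch's axis meets the surface of the slope, on the box's middle line, 48 mm up the slope from its front edge (box frame -81, 0, 57.5 mm). Its axes are the box's (not tilted). The latch axis is square to the slope: it leans 35 degrees from vertical towards the box's -x.
- handle: Latch handle: a steel lever, 16 wide, 8 thick, reaching 100 mm out from the latch axis, with a round black upright knob (24 diameter, 52 tall) on top at 90 mm from the axis. Origin on the latch axis; x along the lever to the knob, z along the latch axis, off the slope. At joint lift = 0 the origin is at the pivot, the lever's top 22 mm and the knob's top 74 mm off the slope.
- knob (a point): Centre of the knob, half-way up: 90 mm from the latch axis, 48 mm off the slope when joint lift = 0. Its axes are the handle's.
- panel: Lid: a flat grey steel plate 156 long (along the slope) x 268 wide x 6 mm thick. Origin in the middle of its hinge at its upper edge, 200 mm up the slope from the pivot; the plate runs along its -x, z square to it upwards. Shut, it lies on the slope, upper face 6 mm off the slope, free edge 44 mm up the slope from the pivot.
- lid_edge (a point): Middle of the lower (free) edge of the lid, on its upper face.
- lid (a joint): Lid angle, rad: 0 is shut; it starts ajar at 0.2 to 0.45, the free edge rising as it grows. A stiff hinge holds it where it is left; 1 to 4 N near its free edge, pressed square to the slope, moves it.
- turn (a joint): Handle's angle, rad, growing anticlockwise seen looking down onto the slope. At 0 the lever points to the box's right (-y); at 1.61 straight up the slope, over the lid. Starts at 0 to 0.25. The cam's ramp begins at 0.35 to 0.75, its top at 1.0 to 1.4; the notch, with a solid stop on its far side, is somewhere in 1.38 to 1.86: not told, but the ring with ramp and notch shows round the post.
- lift (a joint): Handle's height along the latch axis, m: about -0.001 in the open place, up to +0.009 on the cam, about -0.007 dropped in the notch. Spring and weight push it down with 8 to 13 N: a knob held tight, or from below, cannot drop. Pushed sideways at the knob it takes 3 to 12 N to climb the ramp; it may slide back if left on the ramp.
- stapler: Bystander: loose black stapler, 145 x 38 x 60 mm, origin at the centre of its underside.
- pen_cup: Bystander: loose stainless pen cup, 80 mm diameter, 100 mm tall, origin at the centre of its underside.
- punch: Bystander: loose red hole punch with black base, 125 x 105 x 80 mm, origin at the centre of its underside.
- toner: Bystander: loose grey toner cartridge, 190 x 103 x 64 mm, origin at its underside near the centre.

How it is judged:
On the way, in this order (a step that is already met when the one before it is completed fails the run):
1. the lid is shut (below 0.04 rad) while the handle is still on the open side (turn below 0.9) (value of joint lid below 0.04 rad and value of joint turn below 0.9 rad), for 0.2 s.
2. the handle has gone over the cam and dropped into the notch (lift below -4 mm) (value of joint lift below -0.004 m and value of joint turn above 1.25 rad), for 0.2 s.
At the end, for the whole second after the job is handed in: The lid is shut (within 0.04 rad), the handle stands over it, turned past 1.25 rad, dropped at least 4 mm below its open height into the notch, at rest and not touched (all of step 2 and value of joint lid below 0.04 rad and linear speed of handle below 0.02 m/s and contact force between each of the arm, the fingers and handle below 0.3 N).
It fails at once if the handle is forced (over 60 N from the fingers) (contact force between the fingers and handle above 60 N).
It fails at once if the lid is forced or slammed (over 60 N from the fingers, or faster than 3 rad/s) (contact force between the fingers and panel above 60 N or velocity of joint lid below -3 rad/s).
It fails at once if a bystander is pushed more than 20 mm (distance of any of stapler, pen_cup, punch, toner from where it was at the start of the episode above 0.02 m).
It also fails if it takes over 53 s, if anything falls off the work surface, if the arm or the gripper's body presses on something with over 40 N, if the wrist force passes 120 N, or if a joint passes its speed limit or range.

### The arm

A 6-joint arm with a two-finger parallel gripper is mounted at the origin on the work surface. World frame = base frame: x ahead of the robot, y to its left, z up, the work surface at z = 0. Lengths are in m, angles in rad, forces in N, time in s.
With the tool pointing down it reaches from about 0.275 to 0.825 m from the base axis. Payload 5.2 kg.
Tool frame: the origin (TCP) lies between the finger pads; the fingertips stand 17 mm ahead of it and the grasp point (between the pads) lies 2 mm behind it; x points along the fingers, y is the direction in which the jaws open and shut, and the axes are right-handed (so a half turn about x gives the same grasp; the last joint's range is limited). The gripper opens to 93 mm and grips with 3 to 60 N. Pads are 15 mm wide; open, the fingers measure 128 mm over their backs; the gripper's body (75 mm by 188 mm) begins 65 mm behind the grasp point.
Start: joints at [-1.314, 0.259, 1.535, -0, 1.348, -0.203], TCP at [0.244, -0.493, 0.236] pointing down, gripper open.
Joint ranges: [-3.14, 3.14], [-0.91, 2.08], [0.19, 2.58], [-1.22, 4.36], [0.22, 2.71], [-3.12, 3.12]. Speed limits (rad/s): [2.57, 2.57, 3.14, 3.14, 3.14, 3.14].

### API

Orientations are given as a 3x3 rotation matrix whose columns are the frame's x, y, z axes.
In Python, from workcell import get_state, optics, order gives the robot as it stands. The module is installed in compiled form; this text tells all that it offers.
- The arm moves only by the shell command python3 -m creep 'ROWS' [FORCE]. ROWS is JSON, a list of rows, each a list of 7 numbers: the shift along the tool's x, y, z in cm, then the turn, a rotation vector about the tool's x, y, z in degrees, then the closure, from 0 (fully open) to 1 (shut). A call has 1 to 8 rows; each row is the pose to reach, as a shift and turn from the pose commanded when the call began, along the tool's axes at that moment; what a row does not reach only later rows make up. A row lasts 1/10 s, in which the tool goes at most 50 mm and 8.59 degrees, less where a joint would pass 70% of its speed; a pose out of reach is approached as far as the arm can. A call with a gripper value outside its range is refused whole. The fingers move at their own pace and stop on an object; FORCE is the grip in N (left out, the last holds). Time passes only in rows, so rows that repeat a pose let the fingers close. It gives the time, the measured TCP pose, the force and the opening at its end, in the units of the state.
- get_state(): the state, without advancing time (a new reading comes with each control period).
- optics.camera(name): name is "scene" or "top" or "wrist"; returns a dict with "img" (400x640x3 uint8, red, green, blue), "camera_matrix" (3x3 intrinsics, pixels), "R" (3x3) and "t" (3): a world point X has camera coordinates R X + t. Camera axes: x right, y down, z forward; pixel columns grow to the right and rows downward; lengths in m; the calibration is good to about 2 mm. A picture is of the moment at which its call begins. There is no depth.
- order.job_done(): hands the job in, once; it reports no verdict.
The state is a dict: "time": time; "joint_positions": joint angles; "dq": joint speeds; "tau": joint torques, N m; "tcp_pos": TCP position; "ee_rot": TCP orientation; "force": force on the tool from outside, world axes, zero at the start; "ft_torque": the same for the moment, N m; "width": opening from 0.0 (shut) to 1.0 (fully open).
Only numpy, scipy, OpenCV 4.12 (cv2) and the standard library are available. Lean on these libraries where they do the work, as an engineer would, in place of code of your own. Each camera call takes 0.05 s, during which the arm holds its last target. There are 200 camera calls.

## Working session

There is one attempt and no reset: what is moved stays moved. The work goes in short steps, Python scripts to look and compute and a shell command to move; the robot and the scene stay as the last step left them, time stands still between calls to the robot, and variables do not carry over. Pictures are saved under pics/ and viewed, about 8 in all and at most 12, crops included, and the job is handed in when it is done.

```bash
mkdir -p pics
python3 - <<'E'
from workcell import get_state, optics
import cv2, numpy as np
s=get_state(); print(s['time'],s['tcp_pos'],np.round(s['ee_rot'],3).tolist(),s['force'])
for n in ['scene','top']:
    c=optics.camera(n); cv2.imwrite(f'pics/{n}0.png',c['img'][:,:,::-1]); np.savez(f'{n}0.npz',**c)
    print(n,np.round(c['camera_matrix'],1).tolist(),np.round(c['R'],3).tolist(),np.round(c['t'],3))
E
```

```text
0.0 [ 0.2439844  -0.49237391  0.23484935] [[-0.0, 0.444, -0.896], [0.002, -0.896, -0.444], [-1.0, -0.002, -0.0]] [0.0101281  0.69384743 0.18084447]
scene [[402.6, 0.0, 325.4], [0.0, 402.6, 195.2], [0.0, 0.0, 1.0]] [[-0.56, 0.829, -0.01], [0.562, 0.37, -0.74], [-0.609, -0.42, -0.672]] [ 0.328 -0.225  1.846]
top [[378.0, 0.0, 322.6], [0.0, 378.0, 204.4], [0.0, 0.0, 1.0]] [[-0.016, -1.0, 0.013], [-0.999, 0.015, -0.047], [0.047, -0.013, -0.999]] [0.023 0.603 1.123]
```

View pics/scene0.png

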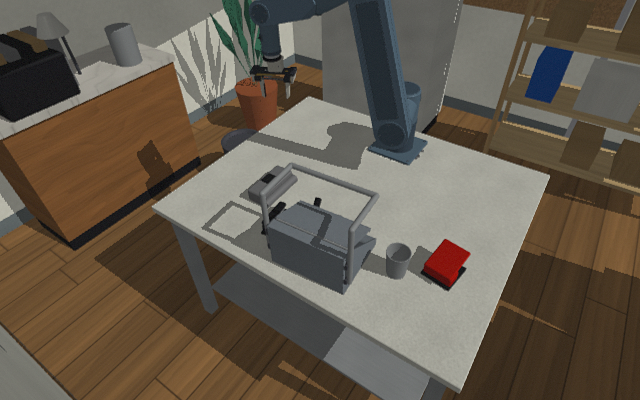

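View pics/top0.png

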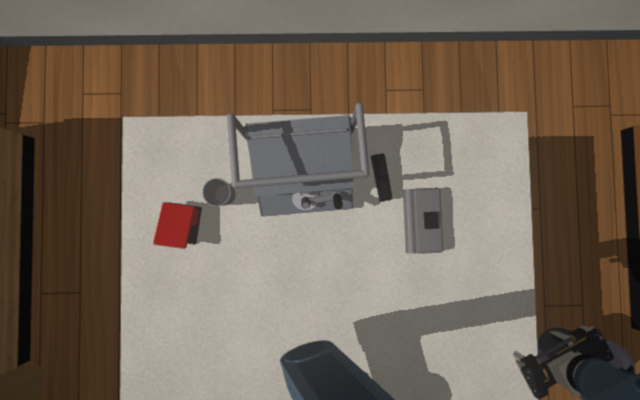

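Top view: the box's low front faces the robot, with the rail at row 180, the latch post at about (303,201) and the knob at about (338,200). The stapler is right of the box, with the toner beyond it. The cup and punch are on the left. Next I'll enlarge a crop.

Run:
```python
import cv2
a=cv2.imread('pics/top0.png')[95:225,220:400]
cv2.imwrite('pics/top0c.png',cv2.resize(a,None,fx=4.4,fy=4.4,interpolation=cv2.INTER_CUBIC))
```

```text
(no output)
```

View pics/top0c.png

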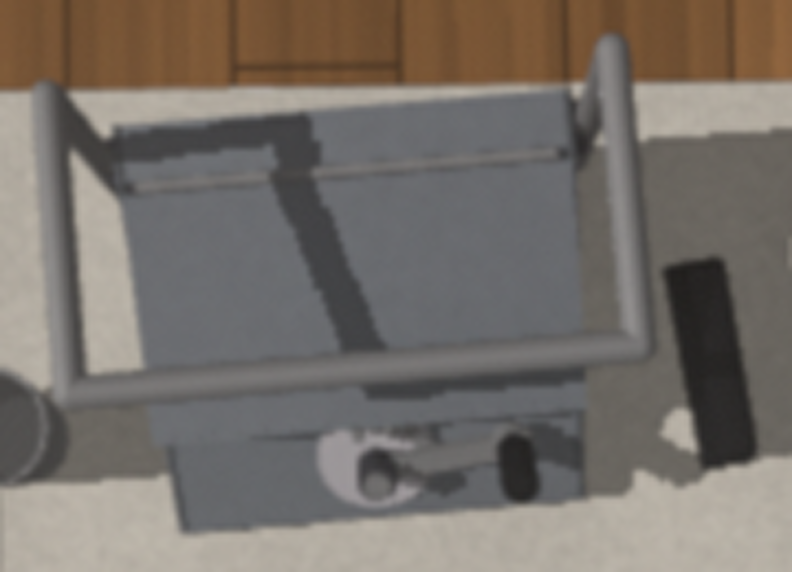

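```bash
cat > h.py <<'E'
import numpy as np
from scipy.spatial.transform import Rotation as Ro
S=np.radians(35); c,s=np.cos(S),np.sin(S)
T=np.array([[c,0,-s],[0,1,0],[s,0,c]])   # slope frame in box frame (x up slope, z normal)
PIV=np.array([-.081,0,.0575])
def sl(u,v,n): return PIV+T@np.array([u,v,n])   # slope coords from pivot -> box
def b2w(b,p): return Ro.from_euler('z',b[2]).apply(b2v(p))+[b[0],b[1],0]
def b2v(p): return np.asarray(p,float)
def knob(turn,r=.09,n=.048): a=turn-np.pi/2; return sl(r*np.cos(a),r*np.sin(a),n)
def lid(th,d,y,n=.006): # d distance from hinge along plate
    return sl(.2-d*np.cos(th)-n*np.sin(-th)*-1*0 - (-np.sin(th)*0), y, d*np.sin(th)+n*np.cos(th))
def proj(cam,X):
    p=cam['camera_matrix']@(cam['R']@X+cam['t']); return p[:2]/p[2]
E
python3 - <<'E'
from h import *
from scipy.optimize import least_squares
cam=dict(np.load('top0.npz'))
px=lambda *a: np.array(a)/4.4+[220,95]
def pts(q):
    b=q[:3]
    return [(b2w(b,[-.12,.137,.03]),px(183,531)),(b2w(b,[-.12,-.137,.03]),px(585,497)),
     (b2w(b,[.12,.137,.174]),px(113,127)),(b2w(b,[.12,-.137,.174]),px(570,90)),
     (b2w(b,[-.051,0,.29]),px(357,367)),
     (b2w(b,lid(q[4],.156,.134)),px(155,445)),(b2w(b,lid(q[4],.156,-.134)),px(583,412)),
     (b2w(b,knob(q[3])),px(518,467))]
f=lambda q: np.concatenate([proj(cam,a)-m for a,m in pts(q)])
r=least_squares(f,[.5,0.05,0,.1,.3]); q=r.x
print(np.round(q,4)); print(np.round(f(q).reshape(-1,2),1)); np.save('q.npy',q)
print('piv',b2w(q,PIV),'knob',b2w(q,knob(q[3])),'rail',b2w(q,[-.051,0,.29]),'lidedge',b2w(q,lid(q[4],.156,0)))
sc=dict(np.load('scene0.npz'))
print('scene knob',proj(sc,b2w(q,knob(q[3]))), 'lid corners',[proj(sc,b2w(q,lid(q[4],.156,y))).round(1) for y in(.134,-.134)])
import cv2
a=sc['img'][:,:,::-1][150:300,220:400]
a=cv2.resize(a,None,fx=4,fy=4,interpolation=cv2.INTER_CUBIC)
for p in [knob(q[3]),lid(q[4],.156,.134),lid(q[4],.156,-.134),[-.051,0,.29],[.12,.137,.174],[.12,-.137,.174]]:
    u=(proj(sc,b2w(q,p))-[220,150])*4; cv2.circle(a,tuple(int(v) for v in u),4,(0,0,255),1)
cv2.imwrite('pics/sc.png',a)
E
```

```text
[0.7002 0.0689 0.0687 0.133  0.2744]
[[-0.8  0.4]
 [ 0.   0.4]
 [-0.4 -0.5]
 [ 0.4 -0.5]
 [ 0.   0.6]
 [-0.2  0.1]
 [ 0.9 -0.6]
 [-0.1  0. ]]
piv [0.61942827 0.06333463 0.0575    ] knob [ 0.60783248 -0.02687901  0.10366316] rail [0.64935758 0.06539279 0.29      ] lidedge [0.63265968 0.06424452 0.12544925]
scene knob [315.33157366 203.56768274] lid corners [array([369.4, 227.8]), array([299.5, 200. ])]
```

View pics/sc.png

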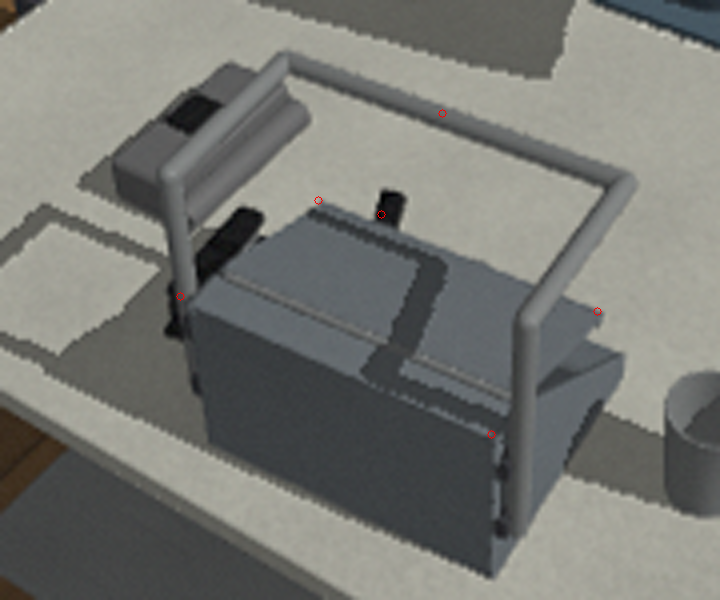

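```bash
cat >> h.py <<'E'
from workcell import get_state
def goto(u,v,tipn,beta,extra=0,q=None):
    """shift(cm)/rotvec(deg) in tool axes to put fingertip centre at slope (u,v,tipn); jaw line at angle beta"""
    q=np.load('q.npy') if q is None else q
    W=Ro.from_euler('z',q[2]).as_matrix()@T
    yv=-np.array([np.cos(beta),np.sin(beta),0]); xv=np.array([0,0,-1.])
    xv=Ro.from_euler('y',extra,degrees=True).apply(xv)*1
    yv-=xv*(xv@yv); yv/=np.linalg.norm(yv)
    R=W@np.column_stack([xv,yv,np.cross(xv,yv)])
    p=b2w(q,sl(u,v,tipn))-R[:,0]*.017
    s=get_state(); R0=np.array(s['ee_rot']); 
    print('t',round(s['time'],2),'shift cm',(R0.T@(p-s['tcp_pos'])*100).round(2),'rot deg',np.degrees(Ro.from_matrix(R0.T@R).as_rotvec()).round(2),'world tcp',p.round(3))
def slope_tip():
    q=np.load('q.npy'); W=Ro.from_euler('z',q[2]).as_matrix()@T
    s=get_state(); R0=np.array(s['ee_rot']); tip=np.array(s['tcp_pos'])+R0[:,0]*.017
    d=W.T@(tip-b2w(q,PIV)); f=W.T@np.array(s['force'])
    print('t',round(s['time'],2),'tip u,v,n mm',(d*1000).round(1),'F slope',f.round(1),'jaw beta',round(float(np.arctan2(*(-(W.T@R0)[[1,0],1]))),2),'width',s['width'])
E
python3 -c "
from h import *
goto(.075,.03,.12,np.pi/2); slope_tip()"
```

```text
t 0.1 shift cm [  2.29 -36.56 -57.87] rot deg [21.68 34.55  6.94] world tcp [0.6   0.092 0.213]
t 0.1 tip u,v,n mm [-246.1 -528.6  368.1] F slope [ 0.4  0.3 -0.5] jaw beta 1.9 width 0.9985483718695797
```

```bash
python3 -m creep '[[0.5,-4,-6,4,6,1,1],[0.8,-8,-12,8,12,2,1],[1,-12,-18,12,18,4,1],[1.2,-15,-24,16,25,5,1],[1.4,-18,-29,20,31,6,1],[1.5,-21,-34,21.7,34.5,6.9,1],[1.6,-24,-39,21.7,34.5,6.9,1],[1.6,-26,-42,21.7,34.5,6.9,1]]' 10; python3 -c "
from h import *
goto(.075,.03,.12,np.pi/2); slope_tip()"
```

```text
time: 0.9
tcp_pos: [0.4547, -0.1522, 0.221]
ee_rot: [[0.572, 0.065, -0.818], [0.037, -0.998, -0.054], [-0.819, 0.0, -0.573]]
force: [1.8, -0.7, 0.8]
width: 0.358
t 0.9 shift cm [  9.91 -23.43 -12.74] rot deg [-0.15  0.02 -0.14] world tcp [0.6   0.092 0.213]
t 0.9 tip u,v,n mm [ -53.  -203.8  219.7] F slope [ 1.9 -0.9 -0.4] jaw beta 1.57 width 0.35838595690894914
```

```bash
python3 -m creep '[[0,-4.5,-2,0,0,0,1],[1,-9,-4,0,0,0,1],[2,-13.5,-6,0,0,0,1],[3.5,-18,-9,0,0,0,1],[6,-21,-11.5,0,0,0,1],[9.9,-23.4,-12.7,0,0,0,1],[9.9,-23.4,-12.7,0,0,0,1],[9.9,-23.4,-12.7,0,0,0,1]]'
python3 - <<'E'
from h import *
from workcell import optics
import cv2
goto(.075,.03,.05,np.pi/2); slope_tip()
c=optics.camera('wrist'); cv2.imwrite('pics/w1.png',c['img'][:,:,::-1]); np.savez('w1.npz',**c)
E
```

```text
time: 1.7
tcp_pos: [0.5984, 0.0925, 0.2103]
ee_rot: [[0.568, 0.071, -0.82], [0.04, -0.997, -0.059], [-0.822, 0.001, -0.569]]
force: [-0.2, -0.8, 0.8]
width: 0.003
t 1.7 shift cm [ 6.9   0.06 -0.32] rot deg [0.15 0.3  0.06] world tcp [0.64  0.095 0.155]
t 1.7 tip u,v,n mm [ 72.1  30.5 119.1] F slope [ 0.3 -0.7  0.8] jaw beta 1.57 width 0.003201595983883173
```

View pics/w1.png

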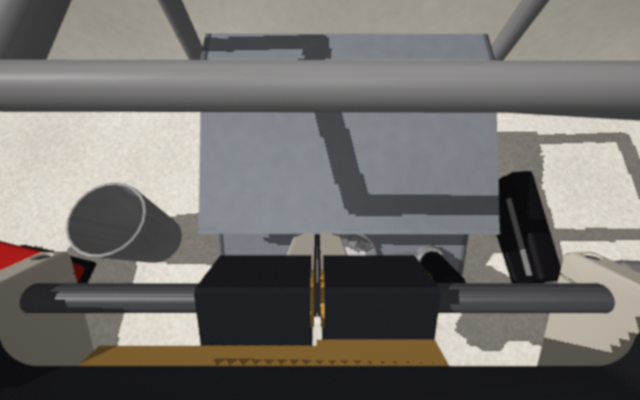

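Wrist view: the lid's free edge is at row 233, the closed fingers are above it near column 318, the rail (row 85) is clear, and the knob is at (440,265). Now I'll press the lid.

```bash
python3 -m creep '[[3,0,-0.3,0,0,0,1],[6,0,-0.3,0,0,0,1],[7,0,-0.3,0,0,0,1],[8,0,-0.3,0,0,0,1],[8.8,0,-0.3,0,0,0,1],[9.6,0,-0.3,0,0,0,1],[10.3,0,-0.3,0,0,0,1],[10.8,0,-0.3,0,0,0,1]]' ; python3 -c "
from h import *
slope_tip()"; python3 -m creep '[[0.2,0,0,0,0,0,1],[0.2,0,0,0,0,0,1]]'; python3 -c "
from h import *
slope_tip()"
```

```text
time: 2.55
tcp_pos: [0.6637, 0.0953, 0.1258]
ee_rot: [[0.572, 0.068, -0.817], [0.038, -0.998, -0.057], [-0.819, 0.001, -0.573]]
force: [-0.5, -0.9, -0.1]
width: 0.005
t 2.55 tip u,v,n mm [77.2 28.9 12.4] F slope [-0.5 -0.9  0.2] jaw beta 1.57 width 0.0045024198215278775
time: 2.75
tcp_pos: [0.6648, 0.0955, 0.1241]
ee_rot: [[0.572, 0.069, -0.818], [0.038, -0.998, -0.057], [-0.82, 0.001, -0.573]]
force: [-0.6, 0.2, 0.2]
width: 0.006
t 2.75 tip u,v,n mm [77.1 29.  10.4] F slope [-0.4  0.3  0.5] jaw beta 1.57 width 0.006297622959255684
```

```bash
for i in 1 2 3; do python3 -m creep '[[0.1,0,0,0,0,0,1],[0.2,0,0,0,0,0,1]]' >/dev/null; python3 -c "
from h import *
slope_tip()"; done
```

```text
t 2.95 tip u,v,n mm [77.2 29.   8.7] F slope [-0.7  0.4  0.9] jaw beta 1.57 width 0.007866597437801163
t 3.15 tip u,v,n mm [77.  29.   6.6] F slope [-0.8  0.7  0.7] jaw beta 1.57 width 0.007209378840057944
t 3.35 tip u,v,n mm [77.1 29.   5. ] F slope [-3.2 -1.5 22.1] jaw beta 1.57 width 0.00970394390211107
```

```bash
python3 -m creep '[[-2,0,0,0,0,0,1],[-5,0,0,0,0,0,1],[-9,0,0,0,0,0,1],[-11.5,0,0,0,0,0,1],[-11.5,0,0,0,0,0,1]]' >/dev/null; python3 -c "
from h import *
slope_tip(); goto(.012,-.089,.13,.6)"
```

```text
t 3.85 tip u,v,n mm [ 79.9  28.9 122.5] F slope [ 0.9 -1.2 -0.5] jaw beta 1.57 width 0.0047422571872132386
t 3.85 shift cm [-0.77 11.79  6.79] rot deg [55.68 -0.35  0.06] world tcp [ 0.551 -0.031  0.185]
```

```bash
python3 -m creep '[[-0.8,3,3,8,0,0,0.46],[-0.8,6,5,16,0,0,0.46],[-0.8,9,6.8,24,0,0,0.46],[-0.8,11.8,6.8,32,0,0,0.46],[-0.8,11.8,6.8,40,0,0,0.46],[-0.8,11.8,6.8,48,0,0,0.46],[-0.8,11.8,6.8,55.7,0,0,0.46],[-0.8,11.8,6.8,55.7,0,0,0.46]]' 10
python3 - <<'E'
from h import *
from workcell import optics
import cv2
slope_tip(); goto(.012,-.089,.04,.6)
w=optics.camera('wrist'); cv2.imwrite('pics/w2.png',w['img'][:,:,::-1])
c=optics.camera('scene')
q=np.load('q.npy')
img=w['img'][:,:,::-1].copy()
pts={'knobtop':knob(q[3],n=.074),'knobbot':knob(q[3],n=.022),'le':lid(0,.156,-.134),'le2':lid(0,.156,.134),'piv':PIV,'r':np.array([-.051,0,.29])}
for k,p in pts.items():
    u=proj(w,b2w(q,p)); print(k,u.round()); cv2.circle(img,tuple(int(a) for a in u),4,(0,0,255),1)
a=cv2.resize(c['img'][:,:,::-1][160:280,230:390],None,fx=2.5,fy=2.5)
out=np.zeros((600,640,3),np.uint8); out[:400]=img; 
cv2.imwrite('pics/w2.png',np.vstack([img[100:400],a[:300,:400] if 0 else np.pad(a,((0,0),(0,240),(0,0)))]))
E
```

```text
time: 4.65
tcp_pos: [0.5502, -0.0311, 0.1802]
ee_rot: [[0.571, -0.639, -0.516], [0.038, -0.607, 0.794], [-0.82, -0.472, -0.322]]
force: [0.1, 1.0, 0.6]
width: 0.54
t 4.65 tip u,v,n mm [  8.5 -89.5 126.8] F slope [0.4 1.  0.4] jaw beta 0.6 width 0.5402932492465478
t 4.65 shift cm [ 8.68 -0.34 -0.16] rot deg [-0.18  0.01 -0.14] world tcp [ 0.603 -0.027  0.111]
knobtop [314. 217.]
knobbot [314. 201.]
le [313. 144.]
le2 [189. 332.]
piv [279. 264.]
r [-53. 266.]
```

View pics/w2.png

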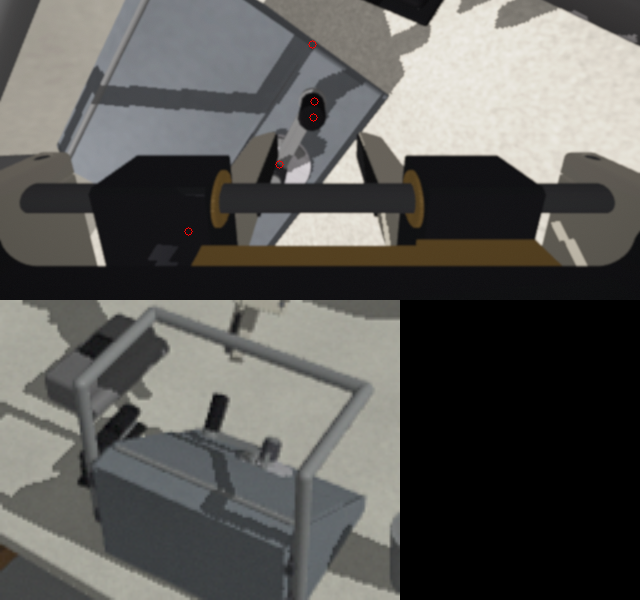

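The lid is flush in the scene view. The knob (313,210) matches the predicted marks and lies between the fingers. Next is to lower the open fingers around it.

```bash
python3 -m creep '[[3,-0.3,-0.2,0,0,0,0.46],[5,-0.3,-0.2,0,0,0,0.46],[6.5,-0.3,-0.2,0,0,0,0.46],[8,-0.3,-0.2,0,0,0,0.46],[8.7,-0.3,-0.2,0,0,0,0.46],[8.7,-0.3,-0.2,0,0,0,0.46]]' ; python3 -c "
from h import *
slope_tip()
for t,b in ((.35,.75),(.6,.95),(.8,1.1),(1.,1.25),(1.2,1.4),(1.4,1.5),(1.6,1.57),(1.8,1.57)): print(t,end=' ');goto(.09*np.sin(t),-.09*np.cos(t),.04,b)
"
```

```text
time: 5.35
tcp_pos: [0.6028, -0.0268, 0.1109]
ee_rot: [[0.57, -0.637, -0.519], [0.039, -0.61, 0.791], [-0.821, -0.472, -0.323]]
force: [0.4, 0.2, -0.1]
width: 0.535
t 5.35 tip u,v,n mm [ 11.9 -88.7  39.8] F slope [ 0.2  0.2 -0.3] jaw beta 0.6 width 0.535298191717217
0.35 t 5.35 shift cm [-0.02 -1.8  -0.72] rot deg [-8.57  0.08 -0.11] world tcp [ 0.618 -0.022  0.122]
0.6 t 5.35 shift cm [-0.03 -4.03 -1.  ] rot deg [-20.03   0.09  -0.11] world tcp [ 0.633 -0.01   0.133]
0.8 t 5.35 shift cm [-0.03 -5.81 -0.83] rot deg [-28.62   0.1   -0.1 ] world tcp [0.644 0.002 0.141]
1.0 t 5.35 shift cm [-0.03 -7.53 -0.3 ] rot deg [-37.22   0.11  -0.09] world tcp [0.652 0.017 0.148]
1.2 t 5.35 shift cm [-0.04 -9.11  0.57] rot deg [-45.81   0.12  -0.08] world tcp [0.658 0.033 0.152]
1.4 t 5.35 shift cm [ -0.04 -10.48   1.72] rot deg [-51.54   0.12  -0.08] world tcp [0.66  0.051 0.155]
1.6 t 5.35 shift cm [ -0.04 -11.6    3.13] rot deg [-55.55   0.12  -0.08] world tcp [0.66  0.069 0.156]
1.8 t 5.35 shift cm [ -0.04 -12.42   4.73] rot deg [-55.55   0.12  -0.08] world tcp [0.657 0.086 0.154]
```

```bash
python3 -m creep '[[0,0,0,0,0,0,0.58],[0,-0.9,-0.4,-4,0,0,0.58],[0,-1.8,-0.7,-8.5,0,0,0.58],[0,-2.5,-0.85,-12,0,0,0.58],[0,-3.3,-0.95,-16,0,0,0.58],[0,-4,-1,-20,0,0,0.58]]' ; python3 -c "
from h import *
slope_tip()
for t,b in ((.8,1.1),(1.,1.25),(1.2,1.4)): print(t,end=' ');goto(.09*np.sin(t),-.09*np.cos(t),.04,b)
"
```

```text
time: 5.95
tcp_pos: [0.6337, -0.0117, 0.1353]
ee_rot: [[0.573, -0.42, -0.704], [0.036, -0.845, 0.533], [-0.819, -0.331, -0.469]]
force: [-1.4, -2.8, -1.6]
width: 0.423
t 5.95 tip u,v,n mm [ 52.1 -75.9  41.5] F slope [-2.2 -2.7 -0.4] jaw beta 0.95 width 0.42299830667684174
0.8 t 5.95 shift cm [ 0.15 -1.79 -0.26] rot deg [-8.48 -0.13 -0.14] world tcp [0.644 0.002 0.141]
1.0 t 5.95 shift cm [ 0.15 -3.59 -0.35] rot deg [-17.08  -0.12  -0.15] world tcp [0.652 0.017 0.148]
1.2 t 5.95 shift cm [ 0.14 -5.36 -0.08] rot deg [-25.67  -0.11  -0.16] world tcp [0.658 0.033 0.152]
```

```bash
python3 -m creep '[[0.05,-0.6,-0.1,-3,0,0,0.58],[0.1,-1.2,-0.2,-6,0,0,0.58],[0.1,-1.8,-0.26,-8.5,0,0,0.58],[0.1,-2.4,-0.3,-11.5,0,0,0.58]]'; python3 -c "
from h import *
slope_tip()"; python3 -m creep '[[0,-0.6,0,-3,0,0,0.58],[0,-1.2,0,-6,0,0,0.58]]' >/dev/null; python3 -c "
from h import *
slope_tip()
for t,b in ((1.2,1.4),(1.4,1.5),(1.6,1.57)): print(t,end=' ');goto(.09*np.sin(t),-.09*np.cos(t),.04,b)
"
```

```text
time: 6.35
tcp_pos: [0.648, 0.0045, 0.1456]
ee_rot: [[0.577, -0.273, -0.77], [0.032, -0.934, 0.355], [-0.816, -0.229, -0.53]]
force: [-7.2, -18.3, 5.4]
width: 0.425
t 6.35 tip u,v,n mm [ 70.7 -60.8  41.2] F slope [ -3.9 -17.8   9.2] jaw beta 1.15 width 0.42499180551277244
t 6.55 tip u,v,n mm [ 76.5 -50.7  41.4] F slope [ -0.3 -18.8   7.5] jaw beta 1.26 width 0.4525264393874563
1.2 t 6.55 shift cm [ 0.13 -1.94 -0.16] rot deg [-8.21 -0.51 -0.41] world tcp [0.658 0.033 0.152]
1.4 t 6.55 shift cm [ 0.12 -3.74 -0.08] rot deg [-13.94  -0.49  -0.43] world tcp [0.66  0.051 0.155]
1.6 t 6.55 shift cm [ 0.1  -5.48  0.35] rot deg [-17.95  -0.48  -0.45] world tcp [0.66  0.069 0.156]
```

```bash
python3 -m creep '[[0,-0.5,0,-2,0,0,0.58],[0,-1,0,-4,0,0,0.58]]' 25 >/dev/null; python3 -c "
from h import *
slope_tip()"; python3 -m creep '[[0,-0.5,0,-2,0,0,0.58],[0,-1,0,-4,0,0,0.58]]' >/dev/null; python3 -c "
from h import *
slope_tip()
for t,b in ((1.2,1.4),(1.4,1.5),(1.6,1.57)): print(t,end=' ');goto(.09*np.sin(t),-.09*np.cos(t),.04,b)
"
```

```text
t 6.75 tip u,v,n mm [ 81.4 -43.1  41.8] F slope [  4.5 -16.8   8.2] jaw beta 1.33 width 0.42500651447601145
t 6.95 tip u,v,n mm [ 86.  -35.6  42.3] F slope [ -1.9 -37.7  18.8] jaw beta 1.4 width 0.4292333115679607
1.2 t 6.95 shift cm [ 0.22 -0.24  0.24] rot deg [-0.2  -0.98 -0.72] world tcp [0.658 0.033 0.152]
1.4 t 6.95 shift cm [ 0.2  -2.03  0.07] rot deg [-5.93 -0.94 -0.76] world tcp [0.66  0.051 0.155]
1.6 t 6.95 shift cm [ 0.17 -3.81  0.25] rot deg [-9.94 -0.91 -0.8 ] world tcp [0.66  0.069 0.156]
```

Run:
```python
from h import *
from workcell import optics
import cv2
slope_tip()
w=optics.camera('wrist')['img'][:,:,::-1]; c=optics.camera('scene')['img'][:,:,::-1]; t=optics.camera('top')['img'][:,:,::-1]
a=cv2.resize(c[160:280,230:390],(400,300),interpolation=cv2.INTER_CUBIC); b=cv2.resize(t[100:230,225:398],(400,300),interpolation=cv2.INTER_CUBIC)
cv2.imwrite('pics/w3.png',np.vstack([np.pad(w[100:400],((0,0),(0,160),(0,0))),np.hstack([a,b])]))
```

```text
t 6.95 tip u,v,n mm [ 86.  -35.6  42.3] F slope [ -1.9 -37.7  18.8] jaw beta 1.4 width 0.4292333115679607
```

View pics/w3.png

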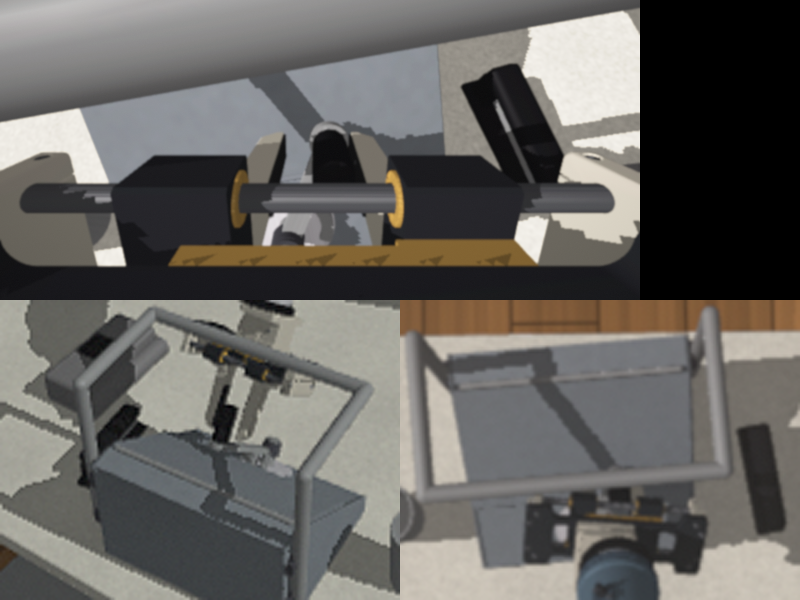

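The lid is shut, the rail is clear and the knob bears on the trailing finger. Pad friction is holding the knob down (18.8 N along the axis), so I'll let the tool rise with it.

```bash
python3 -m creep '[[-0.2,0,0,0,0,0,0.58],[-0.4,0,0,0,0,0,0.58]]' >/dev/null; python3 -c "
from h import *
slope_tip()";  python3 -m creep '[[-0.2,-0.2,0,-1,0,0,0.58],[-0.4,-0.4,0,-2,0,0,0.58]]' >/dev/null; python3 -c "
from h import *
slope_tip()
for t,b in ((1.2,1.4),(1.4,1.5),(1.6,1.57)): print(t,end=' ');goto(.09*np.sin(t),-.09*np.cos(t),.045,b)"
```

```text
t 7.3 tip u,v,n mm [ 81.1 -29.1  44.9] F slope [ 0.1 -4.2 -3.1] jaw beta 1.39 width 0.4189568539367576
t 7.5 tip u,v,n mm [ 80.4 -24.3  48.5] F slope [ 0.1 -4.3 -2.9] jaw beta 1.43 width 0.41909762259654193
1.2 t 7.5 shift cm [ 0.35  0.78 -0.47] rot deg [ 1.67 -0.14 -0.16] world tcp [0.655 0.033 0.156]
1.4 t 7.5 shift cm [ 0.35 -1.   -0.7 ] rot deg [-4.06 -0.14 -0.17] world tcp [0.657 0.051 0.159]
1.6 t 7.5 shift cm [ 0.34 -2.8  -0.57] rot deg [-8.07 -0.13 -0.17] world tcp [0.657 0.069 0.16 ]
```

```bash
python3 -m creep '[[0,-0.4,-0.2,-2,0,0,0.58],[0,-0.8,-0.4,-3,0,0,0.58]]' >/dev/null; python3 -c "
from h import *
slope_tip()";  python3 -m creep '[[0,-0.4,-0.1,-1,0,0,0.58],[0,-0.8,-0.2,-2,0,0,0.58]]' >/dev/null; python3 -c "
from h import *
slope_tip()
for t,b in ((1.4,1.5),(1.6,1.57),(1.8,1.57)): print(t,end=' ');goto(.09*np.sin(t),-.09*np.cos(t),.045,b)"
```

```text
t 7.7 tip u,v,n mm [ 84.3 -15.6  48. ] F slope [-1.4 -3.8  0.5] jaw beta 1.48 width 0.4172390708977124
t 7.9 tip u,v,n mm [86.7 -7.  47.6] F slope [ 0.4 -0.5 -0.9] jaw beta 1.52 width 0.425302886663392
1.4 t 7.9 shift cm [ 0.26  0.82 -0.24] rot deg [ 0.98  0.06 -0.02] world tcp [0.657 0.051 0.159]
1.6 t 7.9 shift cm [ 0.26 -0.97 -0.27] rot deg [-3.03  0.06 -0.02] world tcp [0.657 0.069 0.16 ]
1.8 t 7.9 shift cm [ 0.26 -2.74  0.06] rot deg [-3.03  0.06 -0.02] world tcp [0.654 0.086 0.159]
```

```bash
for i in 1 2 3; do python3 -m creep '[[0,-0.2,0,0,0,0,0.58],[0,-0.4,-0.05,0,0,0,0.58]]' >/dev/null; python3 -c "
from h import *
slope_tip()"; done
python3 - <<'E'
from workcell import optics
import cv2, numpy as np
w=optics.camera('wrist')['img'][:,:,::-1]; c=optics.camera('scene')['img'][:,:,::-1]
cv2.imwrite('pics/w4.png',np.vstack([w[190:400],cv2.resize(c[160:280,230:390],(640,480),interpolation=cv2.INTER_CUBIC)[60:]])[:600])
E
```

```text
t 8.1 tip u,v,n mm [87.1 -2.9 47.5] F slope [ 0.5  0.2 -0.5] jaw beta 1.52 width 0.4243658263946552
t 8.3 tip u,v,n mm [88.   0.5 47.5] F slope [ 1.  -0.   0.5] jaw beta 1.52 width 0.4245865355233356
t 8.5 tip u,v,n mm [88.9  4.2 47.6] F slope [0.3 0.3 0.5] jaw beta 1.52 width 0.41921700298916054
```

View pics/w4.png

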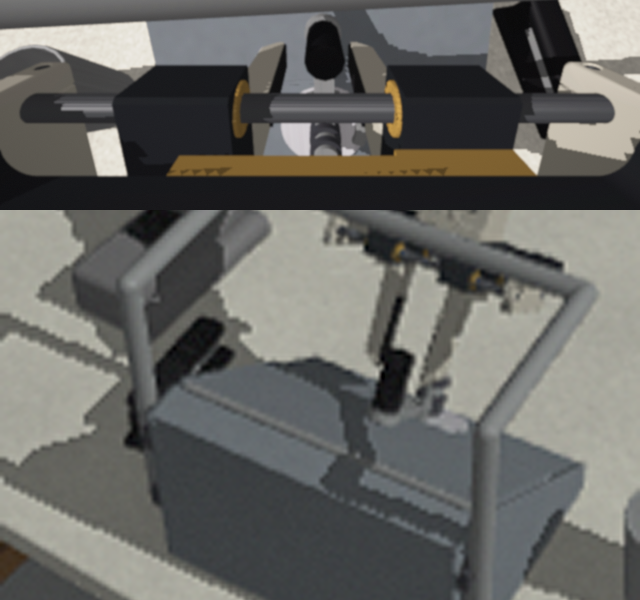

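The knob now stands up the slope over the lid, at (325,48) in the crop, and looks low and unloaded. I'll push on gently until the stop is felt.

```bash
for i in 1 2 3; do python3 -m creep '[[0,-0.2,0,0,0,0,0.58],[0,-0.3,0,0,0,0,0.58]]' >/dev/null; python3 -c "
from h import *
slope_tip()"; done
```

```text
t 8.8 tip u,v,n mm [89.2  7.1 47.6] F slope [ 0.5 -0.  -0.3] jaw beta 1.52 width 0.4203103477775332
t 9.0 tip u,v,n mm [89.5  9.9 47.6] F slope [ 0.1 -2.1  0.4] jaw beta 1.52 width 0.4228483544845023
t 9.2 tip u,v,n mm [89.8 13.1 47.6] F slope [-0.7 -1.3  0.1] jaw beta 1.52 width 0.42153415559320995
```

```bash
for i in 1 2 3; do python3 -m creep '[[0,-0.1,0,0,0,0,0.58],[0,-0.2,0,0,0,0,0.58]]' >/dev/null; python3 -c "
from h import *
slope_tip()"; done;  python3 - <<'E'
from workcell import optics
import cv2, numpy as np
from h import *
w=optics.camera('wrist'); img=w['img'][:,:,::-1].copy(); q=np.load('q.npy')
for t,L,col in ((1.55,-.007,(0,0,255)),(1.65,-.007,(0,255,0)),(1.65,.009,(255,255,0))):
    for n in (.022,.074):
        p=proj(w,b2w(q,knob(t,n=n+L))); print(t,L,n,p.round()); cv2.circle(img,tuple(int(v) for v in p),3,col,-1)
cv2.imwrite('pics/w5.png',cv2.resize(img[160:360,200:460],None,fx=3,fy=3))
E
```

```text
t 9.4 tip u,v,n mm [89.9 15.  47.6] F slope [ 1.  -2.5  0. ] jaw beta 1.52 width 0.4227439247556895
t 9.6 tip u,v,n mm [90.1 17.  47.7] F slope [ 0.8 -3.1  0.4] jaw beta 1.52 width 0.42260696112483975
t 9.8 tip u,v,n mm [90.2 18.6 47.6] F slope [ 0.2 -6.1  1.1] jaw beta 1.52 width 0.4176568497893949
1.55 -0.007 0.022 [344. 227.]
1.55 -0.007 0.074 [353. 258.]
1.65 -0.007 0.022 [332. 228.]
1.65 -0.007 0.074 [337. 259.]
1.65 0.009 0.022 [334. 236.]
1.65 0.009 0.074 [340. 273.]
```

View pics/w5.png

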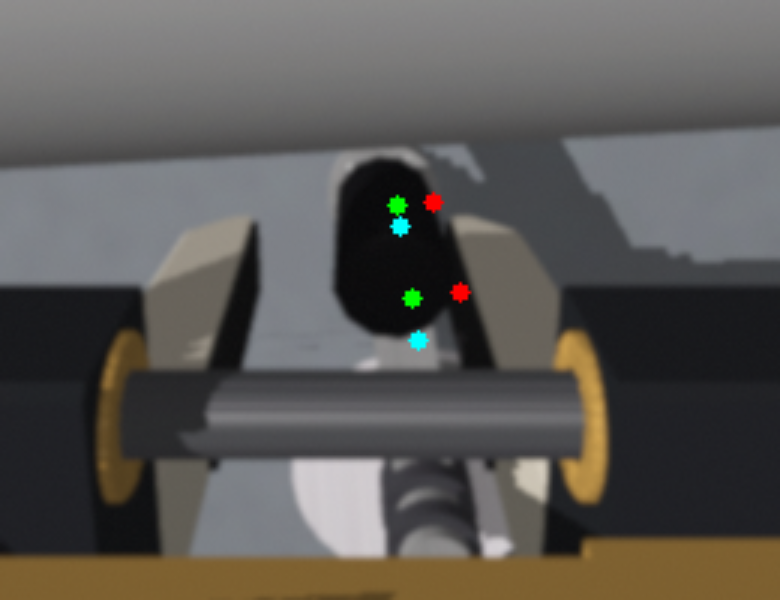

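The knob outline's lower end (row 335) fits the lift = -7 mm model (green), not the raised one (cyan), at turn of about 1.7. One more small push will confirm the stop.

```bash
for i in 1 2; do python3 -m creep '[[0,-0.1,0,0,0,0,0.58],[0,-0.2,0,0,0,0,0.58]]' >/dev/null; python3 -c "
from h import *
slope_tip()"; done
```

```text
t 10.05 tip u,v,n mm [90.4 19.8 47.5] F slope [  0.  -10.9   0.1] jaw beta 1.52 width 0.4241607014083731
t 10.25 tip u,v,n mm [90.5 21.  47.5] F slope [ -0.2 -14.8  -0. ] jaw beta 1.52 width 0.4246114576005631
```

```bash
python3 -m creep '[[0,0.5,0,0,0,0,0.5],[0,0.9,0,0,0,0,0.35],[0,1,0,0,0,0,0.3],[0,1,0,0,0,0,0.3]]' >/dev/null; python3 -c "
from h import *
slope_tip()"; python3 -m creep '[[-1,1,0,0,0,0,0.3],[-3,1,0,0,0,0,0.3],[-6,1,0,0,0,0,0.3],[-9,1,0.5,0,0,0,0.3],[-10,1,5,0,0,0,0.3],[-10,1,10,0,0,0,0.3],[-10,1,14,0,0,0,0.3],[-10,1,14,0,0,0,0.3]]'
python3 - <<'E'
from workcell import optics
import cv2, numpy as np
from h import *
slope_tip(); q=np.load('q.npy'); rows=[]
for nm,(x0,y0,w,h) in {'wrist':(120,0,360,240),'scene':(260,180,120,80)}.items():
    c=optics.camera(nm); img=c['img'][:,:,::-1]; f=400/h*.75
    np.savez('fin_'+nm+'.npz',**c)
    im=cv2.resize(img[y0:y0+h,x0:x0+w],None,fx=f,fy=f,interpolation=cv2.INTER_CUBIC)
    for t,L,col in ((1.7,-.007,(0,255,0)),(1.7,.009,(255,255,0))):
        for n in (.022,.074):
            p=(proj(c,b2w(q,knob(t,n=n+L)))-[x0,y0])*f; cv2.circle(im,tuple(int(v) for v in p),3,col,-1)
    rows.append(im)
m=max(r.shape[1] for r in rows)
cv2.imwrite('pics/fin.png',np.vstack([np.pad(r,((0,0),(0,m-r.shape[1]),(0,0))) for r in rows]))
E
```

```text
t 10.65 tip u,v,n mm [89.1 13.4 47.5] F slope [ 0.7 -0.1 -0.3] jaw beta 1.52 width 0.68570946158652
time: 11.45
tcp_pos: [0.4747, 0.0672, 0.1574]
ee_rot: [[0.562, 0.024, -0.827], [0.042, -0.999, -0.0], [-0.826, -0.034, -0.562]]
force: [-0.1, 0.3, -1.0]
width: 0.699
t 11.45 tip u,v,n mm [-60.9  13.9 147.5] F slope [-0.6  0.3 -0.8] jaw beta 1.51 width 0.6993158508189841
```

View pics/fin.png

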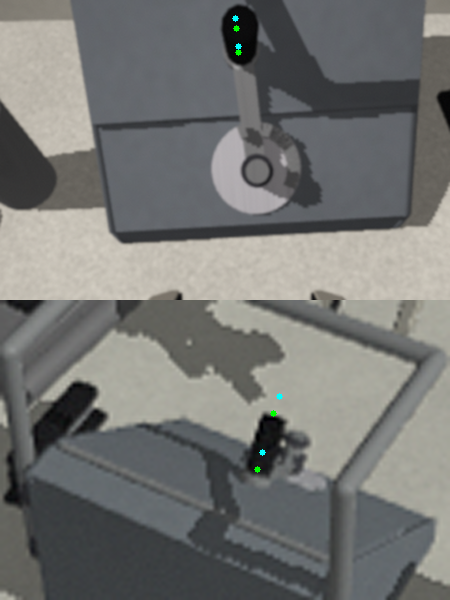

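The clear view shows the knob up the slope at a turn of about 1.7. Its top in the scene crop (about (272,415)) sits on the -7 mm mark (273,413), well below the raised mark (279,396). The lid is flush and nothing touches the handle.

```bash
python3 -c "
from workcell import order
print(order.job_done())"
```

```text
the job is handed in; nothing more can be done
None
```

I shut the lid, swung the latch handle over its cam into the notch, backed the fingers clear and handed the job in at about 11.5 s. No verdict was reported.

- **Lid:** I pressed it shut with the closed fingertips, and it met a firm 22 N at the shut height. It looked flush in every later picture.
- **Handle:** I pushed it round with the knob loosely between open fingers. On the ramp the wrist force rose to about 42 N, because pad friction was holding the knob down. I let the tool rise with the knob and it fell to about 5 N. Past the cam the push took about 0 to 3 N, then climbed to about 15 N as the handle met the stop.
- **Last checks:** The final pictures show the handle at a turn of about 1.7 rad. The knob's height matches a lift of about -7 mm, but that comes from pictures and was not read directly. The fingers were about 15 cm away from the knob with no contact force. The stapler, cup and toner looked unmoved where I could see them. I did not measure any bystander, and the punch was out of the later views.

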